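# Turn the attachment plate rubber side up over the ramp edge

## Robot

A 6-joint arm with a two-finger parallel gripper is mounted at the origin on the work surface. World frame = base frame: x ahead of the robot, y to its left, z up, the work surface at z = 0. Lengths are in mm, angles in degrees, forces in N, time in s.
With the tool pointing down it reaches from about 350 to 850 mm from the base axis. Payload 8.1 kg.
Tool frame: the origin (TCP) lies at the very end of the fingers, on their centre line; the grasp point (between the pads) lies r.tcp_to_grasp behind it (r.tcp_to_grasp is the distance from the TCP to the grasp point, in mm); z points along the fingers, y is the line along which they close (so a half turn about z gives the same grasp; the last joint's range is limited). The gripper opens to 85 mm and grips with 20 to 120 N. Pads are 22 mm wide; open, the fingers measure 114 mm over their backs; the gripper's body (76 mm by 85 mm) begins 54 mm behind the grasp point. The pads swing forward as they close: fully open they stand 13 mm farther back than shut.
Start: joints at [60.825, 7.471, 85.268, -0, 87.261, -4.893], TCP at [246.716, 546.934, 231.292] pointing down, gripper open.
Joint ranges: [-169.43, 169.43], [-51.17, 129.36], [1.28, 143.12], [-76.62, 256.62], [0, 156.53], [-152.29, 152.29]. Speed limits (degrees/s): [136.94, 136.94, 159.86, 180, 180, 180].

## Interface

Orientations are given as [roll, pitch, yaw] about the fixed x, y, z axes, in that order (R = Rz(yaw) Ry(pitch) Rx(roll)).
In Python, from bench import r gives the robot as it stands.
- The arm moves only by the shell command python3 -m handwheel 'ROWS' [OPENING] [FORCE]. ROWS is JSON, a list of rows, each a list of 4 numbers: the shift along the tool's x, y, z in m, then the turn about the tool's z in degrees. A call has 1 to 10 rows; each row shifts and turns the commanded pose from where the row before left it, along the tool's axes as they then stand; what a row does not reach is not made up. A row lasts 1/10 s, in which the tool goes at most 50 mm and 8.59 degrees, less where a joint would pass 70% of its speed; a pose out of reach is approached as far as the arm can. A call is refused whole if a number of a shift passes 0.05 or a number of a turn 8.59, either way. A call with a gripper value outside its range is refused whole. OPENING is the finger opening in m, from 0 to 0.0854, set as the call begins (- or left out, the last holds). The fingers move at their own pace and stop on an object; FORCE is the grip in N (left out, the last holds). Time passes only in rows, so rows that do not move let the fingers close. It gives the time, the measured TCP pose, the force, the opening and the grip force at its end, in the units of the state.
- r.sense(): the state, without advancing time (a new reading comes with each control period).
- r.snapshot(name): name is "side" or "top"; returns the picture (400x640x3 uint8, red, green, blue); there is no depth.
- r.camera_params(name): a dict with "fx", "fy", "cx", "cy" (pixels), "D" ([k1, k2, p1, p2, k3] as OpenCV has them; the pictures are not rectified), "R" (3x3) and "t" (3): a world point X has camera coordinates R X + t. Camera axes: x right, y down, z forward; pixel columns grow to the right and rows downward; lengths in mm; the calibration is good to about 2 mm. A picture is of the moment at which its call begins. camera_params takes no time and is no camera call.
- r.hand_in(): hands the job in; it is judged then, once.
The state is a dict: "time": time; "joint_pos": joint angles; "qd": joint speeds; "joint_efforts": joint torques, N m; "tool_pos": TCP position; "tcp_rot": TCP orientation; "ft_force": force on the tool from outside, world axes, zero at the start; "wrist_torque": the same for the moment, N m; "finger_gap": finger opening in mm; "grip_force": force on a finger pad.
Only numpy, scipy, OpenCV 4.12 (cv2) and the standard library are available. Lean on these libraries where they do the work, as an engineer would, in place of code of your own. Each camera call takes 0.05 s, during which the arm holds its last target. There are 200 camera calls.

## Task

Pick up the rectangular attachment plate (not the round one, not the long narrow bar) from the bench and turn it over by dropping it onto the top edge of the steel ramp, its middle a little past the edge on the tray side and its long sides pointing straight over the edge, so that it tips and flips as it falls. It should end lying flat in the tray below the ramp with its rubber face up.

Things in the scene. Friction and masses are not known exactly. Their poses are not given: they have to be found in the camera images.
- plate_center (a point): Centre (half-way up) of the rectangular plate: rigid, 90 mm long (x axis), 50 wide (y), 12 thick (z), about 120 g; aluminium with four dark screw holes on its +z face, black rubber on its -z face. Starts flat on the bench, rubber down, right of the robot, at any of three spots. Two plates of like material near it are not wanted: a 68 mm disc and a 125 x 30 mm bar.
- ramp_edge (a point): Middle of the fixed ramp's top edge, 148 mm above the bench, 140 above the tray. Steel sheet 160 mm wide; x level, out over the tray; y along the edge; z up. Behind (-x) it slopes down 34 deg for 150 mm, open beneath. A plate dropped level from 5-30 mm above, its long axis along x, its centre 15-35 mm past the edge (+x), tips over the edge and lands upside down in the tray.
- tray (a point): Point on the fixed tray's plywood floor, 8 mm above the bench, 85 mm beyond the ramp edge; x away from the ramp, y along the edge, z up. The floor is 204 mm wide (y) and runs from x = -215 mm (under the ramp) to x = +120 mm, with green rims 12 mm above it all round. A flipped plate lands between the ramp edge and the far rim.
Not all that is in view belongs to the job. Leave any orange or red look-alike of the part that bears plate_center alone.

How it is judged (in metres and radians):
On the way, in this order (a step that is already met when the one before it is completed fails the run):
1. the rectangular plate is lifted off the bench (height (world z) of plate_center above 0.05 m), for 0.1 s.
2. the plate is let go at the top edge of the ramp (horizontal distance between plate_center and ramp_edge below 0.07 m and height (world z) of plate_center above 0.1 m and contact force between plate and the fingers below 0.05 N).
At the end, for the whole second after the job is handed in: The rectangular plate lies still in the tray, inside its rims, rubber face up and flat to within 10 degrees, let go (angle between plate_center's own z axis and vertical above 2.96 rad and x of plate_center in the frame of tray between -0.14 and 0.12 m and y of plate_center in the frame of tray between -0.1 and 0.1 m and height (world z) of plate_center below 0.025 m and linear speed of plate below 0.02 m/s); the robot touches nothing.
It also fails if it takes over 40 s, if anything falls off the work surface, if the arm or the gripper's body presses on something with over 40 N, if the wrist force passes 120 N, or if a joint passes its speed limit or range.

## Working session

There is one attempt and no reset: what is moved stays moved. The work goes in short steps, Python scripts to look and compute and a shell command to move; the robot and the scene stay as the last step left them, time stands still between calls to the robot, and variables do not carry over. Pictures are saved under pics/ and viewed, at most 10 in all, crops included, and the job is handed in when it is done.

```bash
mkdir -p pics && python3 - <<'E'
from bench import r
import cv2,numpy as np
for n in ("top","side"):
    im=r.snapshot(n); cv2.imwrite(f"pics/{n}0.png",im[:,:,::-1])
    p=r.camera_params(n); print(n,{k:np.round(v,3).tolist() for k,v in p.items()})
s=r.sense(); print(s["tool_pos"],s["tcp_rot"],s["finger_gap"],s["time"],r.tcp_to_grasp)
E
```

```text
top {'fx': 489.857, 'fy': 489.857, 'cx': 322.524, 'cy': 197.573, 'D': [0.049, 0.0, 0.0, 0.0, 0.0], 'R': [[-0.006, -1.0, 0.015], [-0.995, 0.004, -0.099], [0.099, -0.015, -0.995]], 't': [-123.408, 556.435, 1205.555]}
side {'fx': 467.693, 'fy': 467.693, 'cx': 330.087, 'cy': 198.169, 'D': [-0.093, 0.0, 0.0, 0.0, 0.0], 'R': [[0.822, -0.569, -0.005], [-0.359, -0.511, -0.781], [0.442, 0.644, -0.625]], 't': [-489.065, 219.968, 1068.69]}
[246.46019381 546.49352039 230.33043268] [-1.79902783e+02 -9.62879232e-03  1.55718453e+02] 85.30987181585742 0.1 18.700000000000003
```

View pics/top0.png

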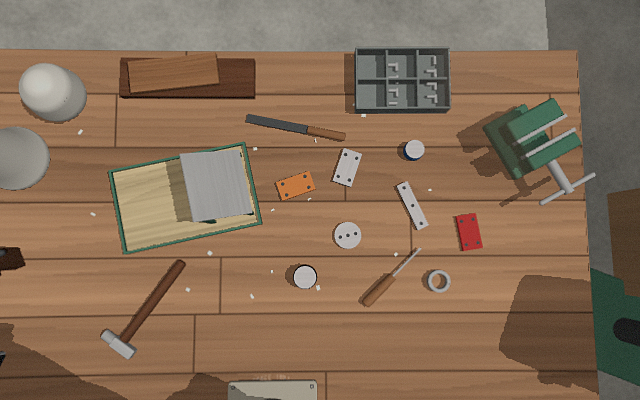

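View pics/side0.png

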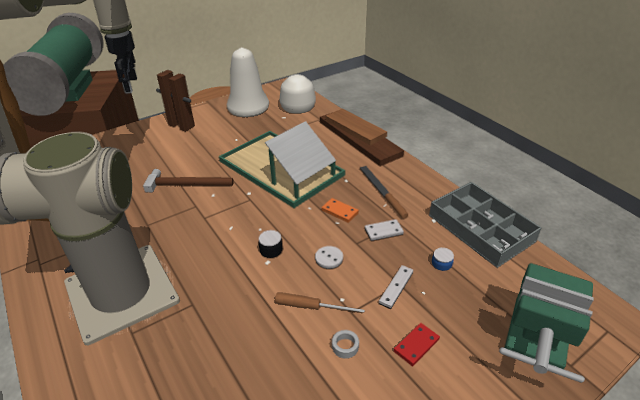

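Candidates: the grey-silver rectangle at top (347,167) with four holes, the disc at (347,235), the bar at (411,205), and the orange (295,186) and red (468,231) look-alikes. The grey rectangle at (347,167) fits the description, so I'll confirm it in a crop.

```bash
python3 - <<'E'
import cv2,numpy as np
a=cv2.imread("pics/top0.png")[130:260,100:365]
cv2.imwrite("pics/topc.png",cv2.resize(a,None,fx=3,fy=3,interpolation=cv2.INTER_CUBIC))
a=cv2.imread("pics/side0.png")[110:250,215:415]
cv2.imwrite("pics/sidec.png",cv2.resize(a,None,fx=4,fy=4,interpolation=cv2.INTER_CUBIC))
E
```

```text
(no output)
```

View pics/topc.png

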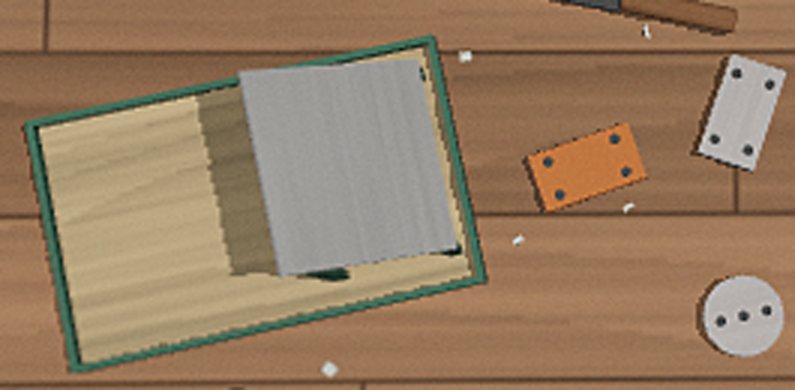

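View pics/sidec.png

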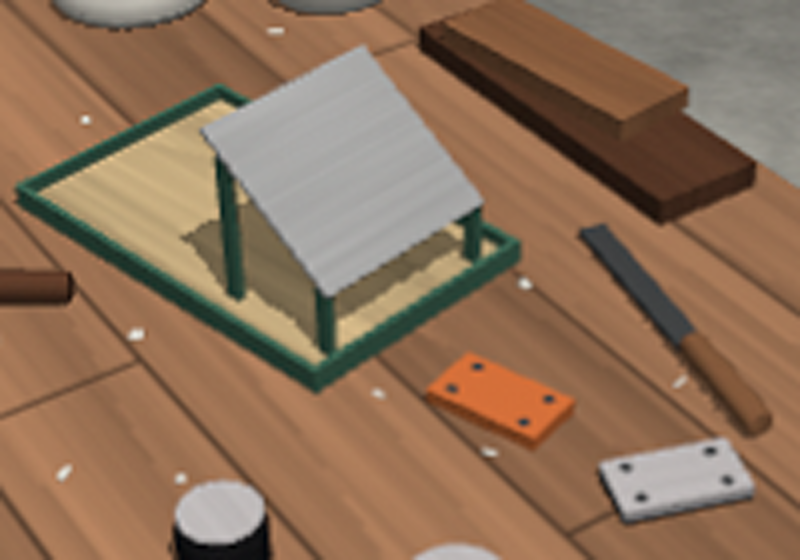

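The crop confirms it. The silver plate with four holes has crop corners (733,54), (786,71), (753,170) and (695,152). The ramp's top edge, on the tray side, runs from (240,72) to (281,275) in the top crop and from (203,130) to (365,47) in the side crop.

```bash
cat > h.py <<'E'
import cv2,numpy as np
from bench import r
def ray(n,px):
    p=r.camera_params(n);R=np.array(p["R"]);t=np.array(p["t"])
    K=np.array([[p["fx"],0,p["cx"]],[0,p["fy"],p["cy"]],[0,0,1]])
    u=cv2.undistortPoints(np.array(px,float).reshape(-1,1,2),K,np.array(p["D"],float)).reshape(-1,2)
    return -R.T@t,np.c_[u,np.ones(len(u))]@R
def at(n,px,z):
    c,d=ray(n,px); return c+d*((z-c[2])/d[:,2])[:,None]
def ang(v): return np.degrees(np.arctan2(v[1],v[0]))
E
python3 - <<'E'
from h import *
T=lambda l:(np.array(l)+.5)/3-.5+[100,130]
S=lambda l:(np.array(l)+.5)/4-.5+[215,110]
c=at("top",T([(733,54),(786,71),(753,170),(695,152)]),12); h=at("top",T([(737,73),(770,85),(748,150),(715,139)]),12)
for q in(c,h): print("plate top",q.mean(0).round(1),"long",ang(q[0]+q[1]-q[2]-q[3]).round(1),"wid",ang(q[1]-q[0]),ang(q[2]-q[3]),np.linalg.norm(q[0]-q[3]),np.linalg.norm(q[1]-q[0]))
hs=at("side",S([(626,467),(710,451),(728,481),(641,498)]),12); print("plate side",hs.mean(0).round(1),ang(hs[1]+hs[2]-hs[0]-hs[3]))
for q in(at("top",T([(240,72),(281,275)]),148),at("side",S([(365,47),(203,130)]),148)):
    print("edge",q.round(1).tolist(),q.mean(0).round(1),np.linalg.norm(q[0]-q[1]),"ydir",ang(q[0]-q[1]))
w=at("top",T([(434,38),(27,122),(72,370),(484,281)]),20); print("rim",w.round(1).tolist(),ang(w[1]-w[0]),ang(w[2]-w[3]))
E
```

```text
plate top [ 636.5 -189.8   12. ] long -20.2 wid -108.2506029888378 -107.62221858288298 91.1610205871097 47.82995816272163
plate top [ 636.4 -190.4   12. ] long -19.0 wid -110.46751155908096 -108.84137205017271 60.34555002476223 30.144705510699406
plate side [ 635.5 -187.9   12. ] -19.557429537596803
edge [[645.7, 200.0, 148.0], [491.5, 166.2, 148.0]] [568.6 183.1 148. ] 157.84152312452642 ydir 12.35594935936848
edge [[645.5, 198.2, 148.0], [490.8, 165.0, 148.0]] [568.1 181.6 148. ] 158.20990310536877 ydir 12.122137068381717
rim [[699.4, 72.6, 20.0], [627.8, 410.3, 20.0], [421.1, 366.3, 20.0], [492.2, 28.8, 20.0]] 101.97022027558131 101.9008133550479
```

```bash
python3 -m handwheel '[[-0.0365,-0.0283,0,0],[-0.0365,-0.0283,0,0],[-0.0365,-0.0283,0,0],[-0.0365,-0.0283,0,0],[-0.0365,-0.0283,0,0],[-0.0365,-0.0283,0,0],[-0.0365,-0.0283,0,0],[-0.0365,-0.0283,0,0],[-0.0365,-0.0283,0,0]]' 0.075 40; python3 -m handwheel '[[-0.0365,-0.0283,0,0],[-0.0365,-0.0283,0,0],[-0.0365,-0.0283,0,0],[-0.0365,-0.0283,0,0],[-0.0365,-0.0283,0,0],[-0.0365,-0.0283,0,0],[-0.0365,-0.0283,0,0],[-0.0365,-0.0283,0,0],[-0.0365,-0.0283,0,0],[0,0,0,-4.8]]'
```

```text
time: 1.0
tool_pos: [441.7, 177.9, 231.1]
tcp_rot: [-180.0, -0.0, 155.7]
ft_force: [0.8, 0.8, 0.5]
finger_gap: 75.2
grip_force: 0.0
time: 2.0
tool_pos: [636.3, -192.8, 228.2]
tcp_rot: [-179.9, -0.2, 160.3]
ft_force: [-0.7, 0.8, -0.8]
finger_gap: 75.1
grip_force: 0.0
```

```bash
python3 -m handwheel '[[0,0,0,0],[0,0,0,0]]'
```

```text
time: 2.2
tool_pos: [635.8, -187.1, 230.8]
tcp_rot: [180.0, -0.1, 160.4]
ft_force: [0.1, -0.2, 1.0]
finger_gap: 74.8
grip_force: 0.0
```

```bash
python3 -m handwheel '[[0,-0.001,0.045,0],[0,0,0.045,0],[0,0,0.045,0],[0,0,0.04,0],[0,0,0.02,0],[0,0,0.01,0],[0,0,0,0]]' && python3 - <<'E'
from h import *
a=r.snapshot("top")[110:230,260:420,::-1];b=r.snapshot("side")[130:290,310:490,::-1]
cv2.imwrite("pics/pre.png",np.hstack([cv2.resize(a,(400,300)),cv2.resize(b,(338,300))]))
E
```

```text
time: 2.9
tool_pos: [634.9, -187.3, 25.4]
tcp_rot: [180.0, -0.1, 160.5]
ft_force: [-0.4, 0.2, -0.1]
finger_gap: 74.8
grip_force: 0.0
```

View pics/pre.png

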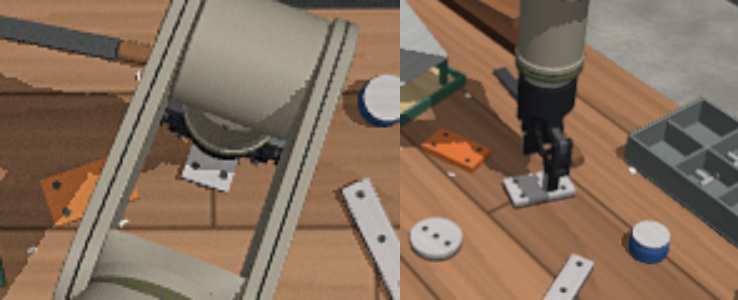

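The fingers straddle the plate's middle across its width: the palm is over about (235,130) in the left half, and a finger stands beside the plate at (555,170) in the right half. Next I lower the tool and close.

```bash
python3 -m handwheel '[[0,0,0.015,0],[0,0,0.007,0],[0,0,0,0]]' && python3 -m handwheel '[[0,0,0,0],[0,0,0,0],[0,0,0,0],[0,0,0,0],[0,0,0,0],[0,0,0,0],[0,0,0,0]]' 0.03 40
```

```text
time: 3.3
tool_pos: [634.6, -188.1, 2.7]
tcp_rot: [180.0, -0.1, 160.5]
ft_force: [-0.6, -0.9, -0.5]
finger_gap: 74.8
grip_force: 0.0
time: 4.0
tool_pos: [636.3, -188.7, 4.9]
tcp_rot: [-180.0, 0.1, 160.5]
ft_force: [-0.5, -0.8, 4.3]
finger_gap: 48.3
grip_force: 42.0
```

```bash
python3 -m handwheel '[[0,0,-0.01,0],[0,0,-0.03,0],[0,0,-0.045,0],[0,0,-0.045,0],[0,0,-0.045,0],[0,0,-0.045,0],[0,0,0,0],[0,0,0,0]]' && python3 - <<'E'
from h import *
a=r.snapshot("top")[110:230,260:420,::-1];b=r.snapshot("side")[60:260,310:490,::-1]
cv2.imwrite("pics/lift.png",np.hstack([cv2.resize(a,(320,240)),cv2.resize(b,(450,500))[:240]] if 0 else [cv2.resize(a,(400,500)),cv2.resize(b,(400,500))]))
E
```

```text
time: 4.8
tool_pos: [636.4, -188.7, 226.3]
tcp_rot: [-180.0, 0.2, 160.5]
ft_force: [-0.7, 0.1, -1.9]
finger_gap: 48.4
grip_force: 41.8
```

View pics/lift.png

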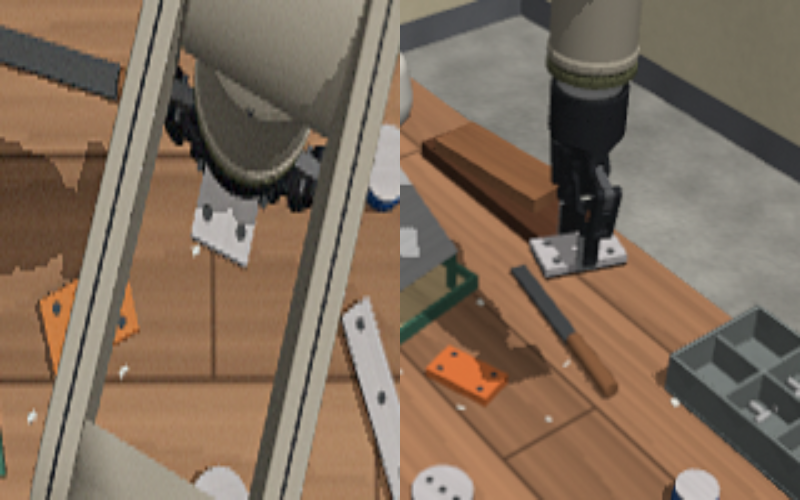

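```bash
python3 -m handwheel '[[0.012,0.0207,0,0],[0.0224,0.0387,0,0],[0.0224,0.0387,0,0],[0.0224,0.0387,0,0],[0.0224,0.0387,0,0],[0.0224,0.0387,0,0],[0.0224,0.0387,0,0],[0.0224,0.0387,0,0],[0.0224,0.0387,0,0],[0.0102,0.0183,0,0]]' && python3 -m handwheel '[[0,0,0,4.4],[0,0,0,8],[0,0,0,8.5],[0,0,0,8.5],[0,0,0,8.5],[0,0,0,8.5],[0,0,0,8],[0,0,0,4],[0,0,0,0],[0,0,0,0]]' && python3 - <<'E'
from h import *
for i in range(2): print(r.sense()["tool_pos"],r.sense()["tcp_rot"],r.sense()["joint_pos"]); r.snapshot("top")
a=r.snapshot("top")[120:260,130:330,::-1];b=r.snapshot("side")[60:220,200:400,::-1]
cv2.imwrite("pics/over.png",np.hstack([cv2.resize(a,(400,280)),cv2.resize(b,(400,320))[:280]]))
E
```

```text
time: 5.9
tool_pos: [559.5, 210.6, 221.4]
tcp_rot: [-179.9, -0.3, 160.7]
ft_force: [0.4, -0.7, -1.3]
finger_gap: 48.4
grip_force: 41.8
time: 6.9
tool_pos: [561.2, 207.1, 222.4]
tcp_rot: [-179.8, 0.0, 102.3]
ft_force: [0.8, -0.5, -0.7]
finger_gap: 48.7
grip_force: 41.8
[561.23833291 207.05234205 222.40015677] [-1.79816939e+02  1.07089396e-02  1.02255903e+02] [ 1.53407188e+01  7.60366832e+00  8.60516557e+01 -8.43674198e-04
  8.65280476e+01  3.08488582e+00]
[561.4633465  207.08159159 222.82797166] [-1.79857179e+02  6.92048735e-03  1.02241147e+02] [1.53367029e+01 7.58661734e+00 8.60254484e+01 8.03619413e-04
 8.65309205e+01 3.09551461e+00]
```

View pics/over.png

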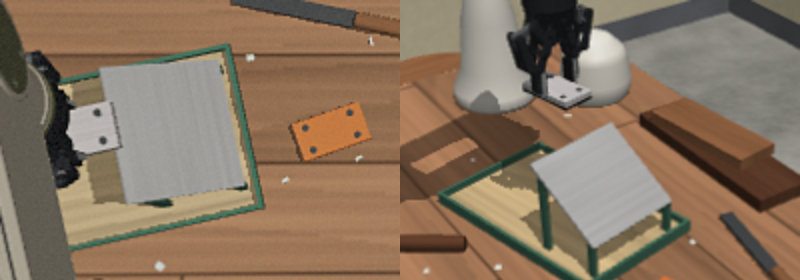

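The plate hangs over the edge. Its near-end corners are at (110,101) and (120,150) in the left half, pointing squarely over the edge; I'll check that numerically.

```bash
python3 - <<'E'
from h import *
q=at("top",np.array([(110,101),(120.5,150.5)])/2+[130,120],231)
u=np.array([np.cos(np.radians(102)),np.sin(np.radians(102))]);v=np.array([-u[1],u[0]])
c=q.mean(0)[:2]+45*u;e=np.array([568.3,182.4])
print(q.round(1).tolist(),ang(q[0]-q[1]),np.linalg.norm(q[0]-q[1]),"centre",c,"rel edge x,y",(c-e)@u,(c-e)@v)
E
```

```text
[[594.0, 165.1, 231.0], [541.7, 153.2, 231.0]] 12.866028325655614 53.62548010153768 centre [558.46465748 203.19527982] rel edge x,y 22.38573576035401 5.2968349023537336
```

The plate's centre is about 22–25 mm past the edge and square to within 1°. I'll descend to about 10 mm above the edge.

```bash
python3 -m handwheel '[[0.002,0,0.02,0],[0,0,0.02,0],[0,0,0.012,0],[0,0,0.006,0],[0,0,0,0],[0,0,0,0],[0,0,0,0]]' && python3 - <<'E'
from h import *
b=r.snapshot("side")[80:200,240:360,::-1]
cv2.imwrite("pics/low.png",cv2.resize(b,(600,600),interpolation=cv2.INTER_CUBIC))
E
```

```text
time: 7.8
tool_pos: [562.5, 209.4, 167.6]
tcp_rot: [179.9, -0.0, 102.1]
ft_force: [-0.6, 0.8, -1.0]
finger_gap: 48.3
grip_force: 41.8
```

View pics/low.png

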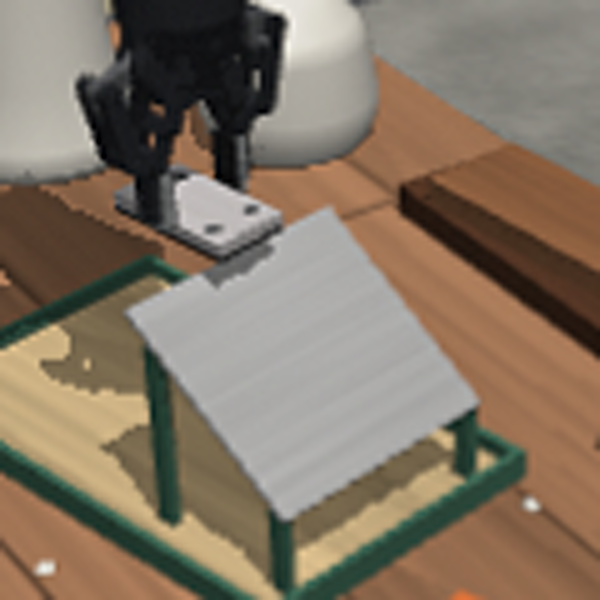

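The plate is level about 14 mm above the edge, with its tail end overlapping the ramp near (250,245). I'll release and then raise the tool.

```bash
python3 -m handwheel '[[0,0,0,0],[0,0,-0.02,0],[0,0,-0.045,0],[0,0,-0.045,0],[0,0,-0.02,0],[0,0,0,0],[0,0,0,0],[0,0,0,0],[0,0,0,0],[0,0,0,0]]' 0.085 && python3 -m handwheel '[[0,0,0,0],[0,0,0,0],[0,0,0,0],[0,0,0,0],[0,0,0,0]]' && python3 - <<'E'
from h import *
b=r.snapshot("side")[90:230,200:360,::-1]
cv2.imwrite("pics/end.png",cv2.resize(b,(640,560),interpolation=cv2.INTER_CUBIC))
E
```

```text
time: 8.85
tool_pos: [561.2, 209.1, 294.8]
tcp_rot: [-179.9, 0.0, 102.1]
ft_force: [1.0, -0.4, -1.1]
finger_gap: 85.2
grip_force: 0.0
time: 9.35
tool_pos: [561.8, 209.3, 296.3]
tcp_rot: [180.0, 0.0, 102.1]
ft_force: [0.3, 0.1, 0.3]
finger_gap: 84.9
grip_force: 0.0
```

View pics/end.png

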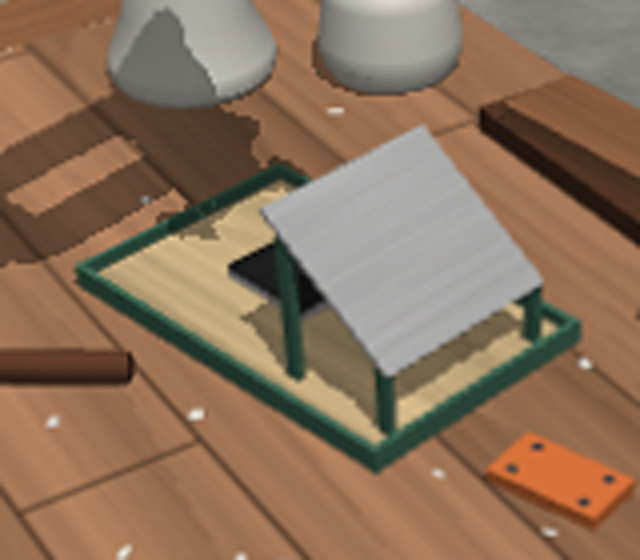

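The black rubber face is up and the plate looks flat on the tray floor. Its visible corner is at (230,268) and its near side runs to (310,313). I'll check the location before handing in.

```bash
python3 - <<'E'
from h import *
q=at("side",np.array([(230,268),(275,243),(312,304)])/4+[200,90],20)[:,:2]
u=np.array([np.cos(np.radians(102)),np.sin(np.radians(102))]);v=np.array([-u[1],u[0]])
t=np.array([568.3,182.4])+85*u
print([( round((p-t)@u,1),round((p-t)@v,1)) for p in q])
E
```

```text
[(np.float64(31.2), np.float64(27.2)), (np.float64(32.6), np.float64(-20.8)), (np.float64(-53.9), np.float64(16.4))]
```

```bash
python3 -c "
from bench import r
print(r.hand_in())"
```

```text
the job is handed in; nothing more can be done
None
```

I dropped the rectangular plate over the ramp edge and it flipped; the last picture showed it rubber face up and apparently flat in the tray, inside the rims. I handed the job in just after 9.35 s on the robot's clock, but `hand_in()` returned no verdict.

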